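# Make up two site kits in their trays

### The job

Make up the two site kits: in the three-bay tray put the spirit level in the long bay, the tape measure in the larger short bay and the small padlock in the small bay; in the two-bay tray put the torch in the square bay and the large padlock in the oblong bay. Each thing stands upright as it does now, flat on the floor of its bay and (the torch aside, which is round) lengthwise with the bay's long side. Set things down rather than dropping them, and leave the cup and the stapler where they are.

Things in the scene. Friction and masses are not known exactly. Their poses are not given: they have to be found in the camera images.
- tray_three: larger grey kit tray with three bays, 172 (x) by 122 mm (y), left or right of the stock. Fixed; floor 4 mm thick, rim and ribs 12 mm high. Origin: centre of underside, z up. Bays in its own axes: long bay, centre x 0, y -33 mm, 160 (x) by 44 mm (y); larger short bay, centre x -35, y 26, 90 by 58; small bay, centre x 49, y 26, 62 by 44.
- tray_two: smaller grey kit tray with two bays, 94 (x) by 134 mm (y), on the other side of the stock. Fixed; floor 4 mm thick, rim and ribs 12 mm high. Origin: centre of underside, z up. Bays in its own axes: oblong bay, centre x 0, y -35 mm, 82 (x) by 52 mm (y); square bay, centre x 0, y 30, 62 by 62.
- level: short spirit level, an aluminium bar with black ends and a green vial, standing on its narrow edge: 130 mm long (x), 22 mm thick (y), 45 mm high; about 0.15 kg. Origin: centre of the underside, z up. 
- tape: tape measure, a black case with a round yellow face on both sides, standing on its edge: 68 mm long (x), 36 mm thick (y), 62 mm high (full length up to 40 mm, 54 mm long above); a steel hook 8 mm beyond its +x end is only for looks; about 0.25 kg. Origin: centre of the underside, z up. 
- lock_small: small brass padlock standing on its body, steel shackle up: body 40 mm wide (x), 22 mm thick (y), 38 mm high, 62 mm high with the shackle (6 mm rod, in the x-z plane); about 0.13 kg. Origin: centre of the underside, z up. 
- lock_large: large brass padlock standing on its body, steel shackle up: body 60 mm wide (x), 30 mm thick (y), 46 mm high, 80 mm high with the shackle (9 mm rod, in the x-z plane); about 0.35 kg. Origin: centre of the underside, z up. 
- torch: dark metal pocket torch standing on its lens: round, head 40 mm diameter up to 20 mm height, tapering to a 30 mm diameter barrel from 27 mm up to its top at 80 mm; about 0.15 kg. Origin: centre of the underside, z up. 
- cup: white ceramic cup without handle, standing loose among the stock, to be left alone: 72 mm diameter at the rim, 78 mm high. Origin: centre of the underside, z up. 
- stapler: black stapler on the desk beyond the stock, loose, to be left alone: 130 mm along its y, 35 mm along its x, 50 mm high. Origin: centre of the underside, z up. 
Mind the look-alikes: they are no part of the job. Several things have the shape of the level; the one meant has the colours described above.

How it is judged:
By the outcome, as a careful person would: the job done as asked, in the order asked, and still so for the second after the job is handed in, with the robot touching nothing.
It also fails if it takes over 128 s, if anything falls off the work surface, if the arm or the gripper's body presses on something with over 40 N, if the wrist force passes 120 N, or if a joint passes its speed limit or range.

### The arm

A 7-joint arm with a two-finger parallel gripper is mounted at the origin on the work surface. World frame = base frame: x ahead of the robot, y to its left, z up, the work surface at z = 0. Lengths are in mm, angles in rad, forces in N, time in s.
With the tool pointing down it reaches from about 425 to 925 mm from the base axis. Payload 6.8 kg.
Tool frame: the origin (TCP) lies at the very end of the fingers, on their centre line; the grasp point (between the pads) lies robot.grasp_offset behind it (robot.grasp_offset is the distance from the TCP to the grasp point, in mm); x points along the fingers, y is the direction in which the jaws open and shut, and the axes are right-handed (so a half turn about x gives the same grasp; the last joint's range is limited). The gripper opens to 88 mm and grips with 3 to 60 N. Pads are 20 mm wide; open, the fingers measure 115 mm over their backs; the gripper's body (75 mm by 178 mm) begins 61 mm behind the grasp point.
Start: joints at [-1.222, 0.477, 0.022, 1.555, -0.011, 1.109, -0.083], TCP at [297.727, 605.81, 222.664] pointing down, gripper open.
Joint ranges: [-2.96, 2.96], [-0.34, 2.1], [-1.41, 1.46], [0.24, 2.44], [-1.37, 4.51], [0.17, 1.92], [-2.96, 2.96]. Speed limits (rad/s): [2.39, 2.39, 3.14, 3.14, 3.14, 3.14, 3.14].

### API

Orientations are given as a unit quaternion [w, x, y, z].
In Python, from rig import robot gives the robot as it stands.
- The arm moves only by the shell command python3 -m pendant 'ROWS'. ROWS is JSON, a list of rows, each an object with "angular": the turn, a rotation vector about the world's x, y, z in degrees, a list of three; "translation": the shift along the world's x, y, z in m, a list of three; "grip": the finger opening in m, from 0 to 0.0878. In form: [{"angular": [wx, wy, wz], "translation": [dx, dy, dz], "grip": grip}, ...]. A call has exactly 8 rows; each row is the pose to reach, as a shift and turn from the pose commanded when the call began; what a row does not reach only later rows make up. A row lasts 1/8 s, in which the tool goes at most 62.5 mm and 10.7 degrees, less where a joint would pass 70% of its speed; a pose out of reach is approached as far as the arm can. A call with a gripper value outside its range is refused whole. The fingers move at their own pace and stop on an object; the grip force is fixed at half the most. Time passes only in rows, so rows that repeat a pose let the fingers close, or fill a call up. It gives the time, the measured TCP pose, the force and the opening at its end, in the units of the state.
- robot.read_state(): the state, without advancing time (a new reading comes with each control period).
- robot.read_camera(name): name is "scene" or "top"; returns a dict with "color" (480x640x3 uint8, red, green, blue), "range_z" (480x640 float32, mm along the optical axis (not along the pixel's ray), 0 where there is no reading), "mtx" (3x3 intrinsics, pixels), "world_from_camera" (4x4, takes a point from camera to world coordinates). Camera axes: x right, y up, looking along -z (the intrinsics and any distortion apply to the point x, -y, -z); pixel columns grow to the right and rows downward; lengths in mm; the calibration is good to about 2 mm. A picture is of the moment at which its call begins.
- robot.hand_in(): hands the job in, once; it reports no verdict.
Trained networks look in a picture, given as the dict that the camera call returned (one of the last four; its "shot" number tells which), for a name from the list of things; names that differ only in an ending like _2 or _b are one class to them, and where a whole thing is asked for, a point or a joint stands for the part that bears it (a point fixed in the world has none). Each returns a list of dicts, best first, with "confidence" (0 to 1); they miss things now and then, are a little off and sometimes report something else, mostly with a low value. They report only what shows in the picture. A call takes as long as a camera call. They do not tell look-alikes from the thing itself.
- robot.search_frame(picture, query): "bbox" ([centre column, centre row, width, height] in pixels, round what is visible of it).
- robot.masks_of(picture, query): "mask" (480x640 bool, what is visible of it) and "bbox" ([centre column, centre row, width, height] in pixels, round what is visible of it).
The state is a dict: "time_s": time; "joint_positions": joint angles; "qd": joint speeds; "joint_torque": joint torques, N m; "position": TCP position; "ee_rot": TCP orientation; "wrist_force": force on the tool from outside, world axes, zero at the start; "torque": the same for the moment, N m; "opening": finger opening in mm.
Only numpy, scipy, OpenCV 4.12 (cv2) and the standard library are available. Lean on these libraries where they do the work, as an engineer would, in place of code of your own. Each camera call takes 0.05 s, during which the arm holds its last target. There are 200 camera calls.

## Working session

There is one attempt and no reset: what is moved stays moved. The work goes in short steps, Python scripts to look and compute and a shell command to move; the robot and the scene stay as the last step left them, time stands still between calls to the robot, and variables do not carry over. Pictures are saved under pics/ and viewed, about 12 in all and at most 16, crops included, and the job is handed in when it is done.

```bash
mkdir -p pics; ls; python3 - <<'E'
from rig import robot
import cv2
print(robot.grasp_offset, robot.read_state())
for n in ("top","scene"):
    p=robot.read_camera(n); cv2.imwrite(f"pics/{n}0.png",p["color"][...,::-1]); print(p["mtx"],p["world_from_camera"],[k for k in p])
E
```

```text
pics
18.700000000000003 {'time_s': 0.0, 'joint_positions': array([-1.22211944,  0.47777313,  0.02234763,  1.55640963, -0.011467  ,
        1.10932063, -0.08311067]), 'qd': array([ 1.96325788e-04, -1.19424766e-03,  1.15860186e-03,  2.18122143e-03,
       -1.05048767e-04, -7.11654701e-07, -1.26404379e-03]), 'joint_torque': array([-1.63976394e-03, -5.82867157e+01,  1.53336458e+00, -2.72614270e+01,
       -5.45079669e-02,  1.68781058e-02,  1.90324904e-04]), 'position': array([297.47993263, 605.25571231, 221.71764471]), 'ee_rot': array([ 0.6886608 ,  0.15946369,  0.68883172, -0.16071246]), 'wrist_force': array([ 0.99052471, -0.2255108 , -0.1818855 ]), 'torque': array([-0.04217844, -0.00649076, -0.03480659]), 'opening': 87.53232059454417}
[[578.97325848   0.         324.85833445]
 [  0.         578.97325848 242.24037326]
 [  0.           0.           1.        ]] [[ 1.78841005e-02  9.95160980e-01 -9.66166831e-02  3.86989293e+02]
 [-9.99599508e-01  1.56765128e-02 -2.35599503e-02 -9.28253131e+01]
 [-2.19313306e-02  9.69993373e-02  9.95042786e-01  1.23198272e+03]
 [ 0.00000000e+00  0.00000000e+00  0.00000000e+00  1.00000000e+00]] ['color', 'range_z', 'mtx', 'world_from_camera', 'shot']
[[591.70177808   0.         319.30946016]
 [  0.         591.70177808 239.27498423]
 [  0.           0.           1.        ]] [[-7.76288544e-01 -5.27174646e-01  3.45634184e-01  9.46389316e+02]
 [ 6.30356227e-01 -6.53705225e-01  4.18712916e-01  4.13473761e+02]
 [ 5.20803884e-03  5.42914700e-01  8.39771698e-01  1.05658669e+03]
 [ 0.00000000e+00  0.00000000e+00  0.00000000e+00  1.00000000e+00]] ['color', 'range_z', 'mtx', 'world_from_camera', 'shot']
```

View pics/top0.png

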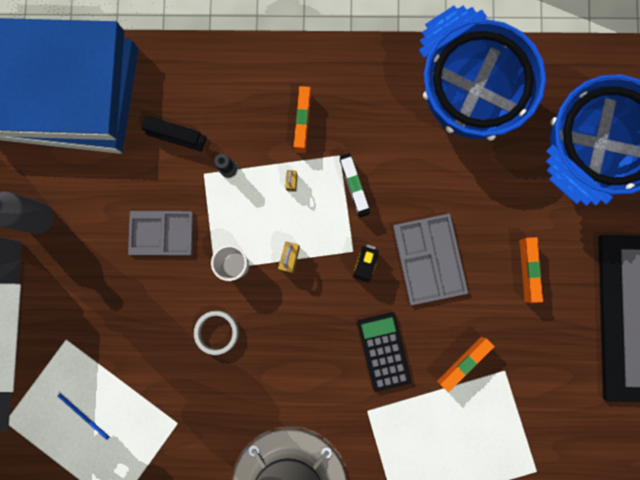

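View pics/scene0.png

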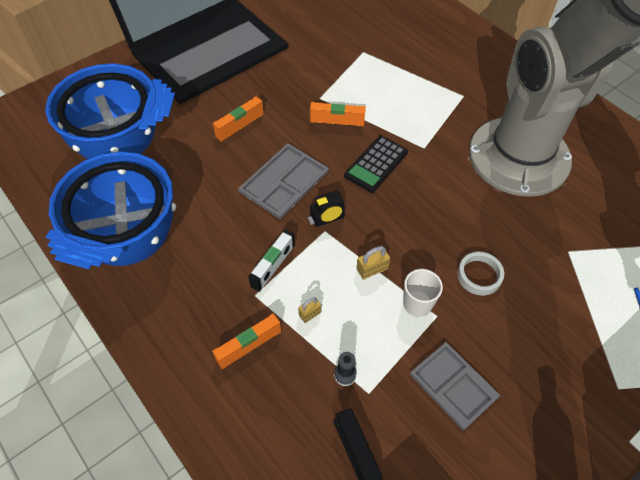

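The level wanted is the white/aluminium one with black ends at top (354,184). The look-alikes, all orange, are at (302,118), (533,270) and (466,363). Next I'll measure everything.

```bash
cat > h.py <<'E'
from rig import robot
import numpy as np, cv2
def cloud(p,mask=None):
    z=p["range_z"]; m=(z>0) if mask is None else (z>0)&mask
    v,u=np.nonzero(m); d=z[v,u]; K=p["mtx"]
    x=(u-K[0,2])/K[0,0]*d; y=(v-K[1,2])/K[1,1]*d
    P=np.c_[x,-y,-d,np.ones_like(d)]@p["world_from_camera"].T
    return P[:,:3]
def rect(P):
    (c,s,a)=cv2.minAreaRect(P[:,:2].astype(np.float32))
    if s[0]<s[1]: s=s[::-1]; a+=90
    return np.round(c,1),np.round(s,1),round((a+90)%180-90,1)  # centre, long/short, angle of long side
E
python3 - <<'E'
from h import *
zr=dict(level=(38,50),tape=(45,66),lock_small=(28,42),lock_large=(36,50),torch=(70,84),cup=(65,84),stapler=(40,55),tray_three=(8,16),tray_two=(8,16))
for cam in("top","scene"):
    p=robot.read_camera(cam)
    for n,(a,b) in zr.items():
        for r in robot.masks_of(p,n)[:5]:
            m=cv2.erode(r["mask"].astype(np.uint8),np.ones((1,1)))>0
            P=cloud(p,m); Q=P[(P[:,2]>a)&(P[:,2]<b)]
            if len(Q)<5: print(cam,n,r["confidence"],"few",len(P));continue
            print(cam,n,round(r["confidence"],2),np.round(r["bbox"][:2]),len(Q),"z",np.round(np.percentile(P[:,2],[2,50,98]),0),*rect(Q))
p=robot.read_camera("top"); c=p["color"][120:320,120:480]
cv2.imwrite("pics/c1.png",cv2.resize(c[...,::-1],None,fx=2.2,fy=2.2,interpolation=cv2.INTER_CUBIC))
E
```

```text
top level 0.75 [303. 121.] 555 z [10. 45. 51.] [764.4 -11.2] [127.7  20.8] -4.1
top level 0.73 [528. 271.] 721 z [ 2. 44. 50.] [ 452.8 -489.7] [130.   24.7] 3.7
top level 0.66 [354. 187.] 656 z [ 2. 45. 50.] [ 625.5 -123. ] [132.2  22.9] 19.4
top level 0.55 [464. 362.] 745 z [ 3. 45. 50.] [ 258.5 -353.6] [128.5  24.7] -44.7
top tape 0.95 [368. 264.] 444 z [ 5. 61. 67.] [ 460.1 -148.6] [62.4 37.1] -15.9
top tape 0.46 few 2841
top lock_small 0.61 [292. 184.] 155 z [-0. 38. 63.] [635.   10.7] [40.9 22.9] -1.7
top lock_small 0.38 few 4841
top lock_large 0.78 [287. 258.] 305 z [14. 47. 80.] [471.3  10.9] [59.8 30. ] -12.9
top torch 0.58 [224. 164.] 158 z [ 5. 60. 85.] [661.2 148.8] [28.5 27.5] 66.0
top cup 0.94 [229. 264.] 295 z [-0. 26. 81.] [455.  127.4] [69.9 69.3] 44.8
top stapler 0.59 [173. 135.] 804 z [ 4. 49. 55.] [734.5 265.6] [125.5  31.2] 74.0
top tray_three 0.94 [429. 258.] 1567 z [-1.  6. 16.] [ 473.8 -284.7] [172.1 123.3] 12.5
top tray_two 0.76 [162. 233.] 1075 z [ 0.  6. 16.] [520.3 288.8] [136.1  94.7] -89.2
scene level 0.77 [337. 114.] 478 z [ 1. 35. 49.] [ 262.6 -353.3] [
[... 160 characters left out ...]
9.8] [133.2  30.5] 3.6
scene level 0.59 [273. 258.] 711 z [ 2. 43. 49.] [ 627.3 -121.8] [132.5  24.8] 19.5
scene tape 0.78 [328. 206.] 424 z [ 8. 46. 66.] [ 459.3 -144.5] [54.5 36.1] -16.3
scene lock_small 0.9 [311. 310.] 192 z [ 1. 37. 62.] [637.8  12.7] [40.8 23.8] -6.3
scene lock_large 0.58 [372. 263.] 342 z [ 6. 45. 79.] [475.3  13.8] [60.9 31.4] -16.4
scene torch 0.56 [346. 368.] 245 z [ 1. 56. 84.] [664.4 150.6] [30.1 28. ] 49.6
scene stapler 0.85 [359. 443.] 1358 z [ 2. 50. 54.] [736.8 266.4] [124.6  30.3] 73.8
scene tray_three 0.93 [282. 181.] 1261 z [ 0.  6. 16.] [ 475.7 -284.2] [177.2 126.3] 12.3
scene tray_two 0.74 [454. 387.] 1501 z [ 1.  6. 16.] [521.9 289.4] [134.5  96.7] -89.6
```

View pics/c1.png

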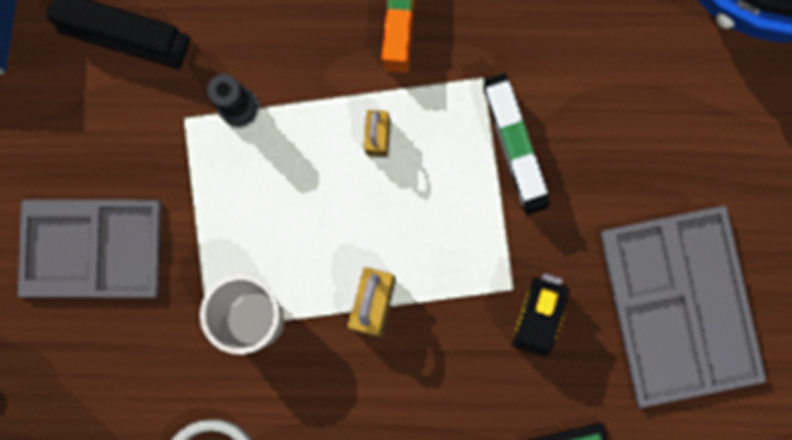

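The crop confirms the choices. The level is white with black ends at (515,142), the tape is at (540,315), the small padlock at (376,132), the large padlock at (371,300) and the torch at (230,98). The three-bay tray has its long bay on the -y side and its small bay on the +x side (yaw ≈ 12.4°). The two-bay tray has its square bay on the +y side. First I'll go above the level.

```bash
python3 -m pendant '[{"angular":[0,0,10],"translation":[0.02,-0.045,0],"grip":0.06},{"angular":[0,0,20],"translation":[0.045,-0.1,0],"grip":0.06},{"angular":[0,0,30],"translation":[0.07,-0.155,0],"grip":0.06},{"angular":[0,0,40],"translation":[0.095,-0.21,0],"grip":0.06},{"angular":[0,0,45.6],"translation":[0.12,-0.265,0],"grip":0.06},{"angular":[0,0,45.6],"translation":[0.145,-0.32,0],"grip":0.06},{"angular":[0,0,45.6],"translation":[0.165,-0.365,0],"grip":0.06},{"angular":[0,0,45.6],"translation":[0.165,-0.365,0],"grip":0.06}]'
python3 -m pendant '[{"angular":[0,0,0],"translation":[0.02,-0.045,0],"grip":0.06},{"angular":[0,0,0],"translation":[0.045,-0.1,0],"grip":0.06},{"angular":[0,0,0],"translation":[0.07,-0.155,-0.01],"grip":0.06},{"angular":[0,0,0],"translation":[0.095,-0.21,-0.04],"grip":0.06},{"angular":[0,0,0],"translation":[0.12,-0.265,-0.07],"grip":0.06},{"angular":[0,0,0],"translation":[0.145,-0.32,-0.1],"grip":0.06},{"angular":[0,0,0],"translation":[0.164,-0.363,-0.12],"grip":0.06},{"angular":[0,0,0],"translation":[0.164,-0.363,-0.12],"grip":0.06}]'
cat > s.py <<'E'
from rig import robot
import numpy as np
s=robot.read_state(); w,x,y,z=s["ee_rot"]
print(round(s["time_s"],2),np.round(s["position"],1),"jaw",round(np.degrees(np.arctan2(1-2*(x*x+z*z),2*(x*y-w*z))),1),"fx z",round(2*(x*z-w*y),3),"F",np.round(s["wrist_force"],1),"open",round(s["opening"],1),"q",np.round(s["joint_positions"],2))
E
python3 s.py
```

```text
time_s: 2.15
position: [464.6, 236.4, 222.9]
ee_rot: [0.698, -0.117, 0.697, 0.116]
wrist_force: [0.1, 0.6, 0.7]
opening: 60.3
time_s: 3.15
position: [626.3, -126.2, 100.3]
ee_rot: [0.696, -0.118, 0.698, 0.117]
wrist_force: [0.0, 0.5, 0.3]
opening: 59.8
3.15 [ 626.3 -126.2  100.3] jaw 109.1 fx z -1.0 F [0.  0.5 0.3] open 59.8 q [-0.02  0.55  0.16  1.75 -0.11  0.84  2.1 ]
```

```bash
python3 -m pendant '[{"angular":[0,0,0],"translation":[0,0,-0.02],"grip":0.06},{"angular":[0,0,0],"translation":[0,0,-0.045],"grip":0.06},{"angular":[0,0,0],"translation":[0,0,-0.065],"grip":0.06},{"angular":[0,0,0],"translation":[0,0,-0.08],"grip":0.06},{"angular":[0,0,0],"translation":[0,0,-0.085],"grip":0.06},{"angular":[0,0,0],"translation":[0,0,-0.085],"grip":0.04},{"angular":[0,0,0],"translation":[0,0,-0.085],"grip":0.01},{"angular":[0,0,0],"translation":[0,0,-0.085],"grip":0.01}]'; python3 s.py
python3 -m pendant '[{"angular":[0,0,0],"translation":[0,0,0],"grip":0.01},{"angular":[0,0,0],"translation":[0,0,0],"grip":0.01},{"angular":[0,0,0],"translation":[0,0,0.01],"grip":0.01},{"angular":[0,0,0],"translation":[0,0,0.03],"grip":0.01},{"angular":[0,0,0],"translation":[0,0,0.06],"grip":0.01},{"angular":[0,0,0],"translation":[0,0,0.09],"grip":0.01},{"angular":[0,0,0],"translation":[0,0,0.1],"grip":0.01},{"angular":[0,0,0],"translation":[0,0,0.1],"grip":0.01}]'; python3 s.py
```

```text
time_s: 4.15
position: [627.2, -122.3, 18.4]
ee_rot: [0.697, -0.119, 0.697, 0.119]
wrist_force: [-0.6, 0.5, -0.4]
opening: 33.7
4.15 [ 627.2 -122.3   18.4] jaw 109.4 fx z -1.0 F [-0.6  0.5 -0.4] open 33.7 q [-0.    0.66  0.14  1.79 -0.13  0.69  2.11]
time_s: 5.15
position: [627.1, -122.2, 118.5]
ee_rot: [0.697, -0.119, 0.696, 0.119]
wrist_force: [0.0, -0.0, -1.7]
opening: 21.4
5.15 [ 627.1 -122.2  118.5] jaw 109.4 fx z -1.0 F [ 0.  -0.  -1.7] open 21.4 q [-0.02  0.53  0.16  1.75 -0.11  0.87  2.1 ]
```

```bash
python3 -m pendant '[{"angular":[0,0,-1],"translation":[-0.015,-0.02,0],"grip":0.01},{"angular":[0,0,-3],"translation":[-0.045,-0.06,0],"grip":0.01},{"angular":[0,0,-5],"translation":[-0.075,-0.1,0],"grip":0.01},{"angular":[0,0,-7],"translation":[-0.105,-0.14,0],"grip":0.01},{"angular":[0,0,-7],"translation":[-0.13,-0.174,0],"grip":0.01},{"angular":[0,0,-7],"translation":[-0.1453,-0.1945,0],"grip":0.01},{"angular":[0,0,-7],"translation":[-0.1453,-0.1945,-0.02],"grip":0.01},{"angular":[0,0,-7],"translation":[-0.1453,-0.1945,-0.04],"grip":0.01}]'
python3 -m pendant '[{"angular":[0,0,0],"translation":[0,0,-0.015],"grip":0.01},{"angular":[0,0,0],"translation":[0,0,-0.03],"grip":0.01},{"angular":[0,0,0],"translation":[0,0,-0.042],"grip":0.01},{"angular":[0,0,0],"translation":[0,0,-0.05],"grip":0.01},{"angular":[0,0,0],"translation":[0,0,-0.052],"grip":0.01},{"angular":[0,0,0],"translation":[0,0,-0.054],"grip":0.01},{"angular":[0,0,0],"translation":[0,0,-0.0555],"grip":0.01},{"angular":[0,0,0],"translation":[0,0,-0.0555],"grip":0.01}]'; python3 s.py
```

```text
time_s: 6.15
position: [478.7, -318.1, 76.3]
ee_rot: [0.702, -0.075, 0.704, 0.075]
wrist_force: [0.3, 0.1, -2.3]
opening: 21.8
time_s: 7.15
position: [481.5, -316.7, 22.3]
ee_rot: [0.703, -0.077, 0.703, 0.076]
wrist_force: [-0.5, 0.4, -1.6]
opening: 21.8
7.15 [ 481.5 -316.7   22.3] jaw 102.4 fx z -1.0 F [-0.5  0.4 -1.6] open 21.8 q [ 0.33  0.59  0.19  1.95 -0.18  0.62  2.42]
```

```bash
python3 -m pendant '[{"angular":[0,0,0],"translation":[0,0,-0.0004],"grip":0.01},{"angular":[0,0,0],"translation":[0,0,-0.0008],"grip":0.01},{"angular":[0,0,0],"translation":[0,0,-0.001],"grip":0.01},{"angular":[0,0,0],"translation":[0,0,-0.001],"grip":0.025},{"angular":[0,0,0],"translation":[0,0,-0.001],"grip":0.035},{"angular":[0,0,0],"translation":[0,0,-0.001],"grip":0.045},{"angular":[0,0,0],"translation":[0,0,0.02],"grip":0.045},{"angular":[0,0,0],"translation":[0,0,0.06],"grip":0.045}]'
python3 -m pendant '[{"angular":[0,0,0],"translation":[0,0,0.03],"grip":0.06},{"angular":[0,0,-7],"translation":[0,0.05,0.03],"grip":0.06},{"angular":[0,0,-16],"translation":[-0.01,0.1,0.03],"grip":0.06},{"angular":[0,0,-25],"translation":[-0.02,0.15,0.03],"grip":0.06},{"angular":[0,0,-28.4],"translation":[-0.0221,0.1702,0.03],"grip":0.06},{"angular":[0,0,-28.4],"translation":[-0.0221,0.1702,0.03],"grip":0.06},{"angular":[0,0,-28.4],"translation":[-0.0221,0.1702,0.01],"grip":0.06},{"angular":[0,0,-28.4],"translation":[-0.0221,0.1702,0.01],"grip":0.06}]'; python3 s.py
python3 - <<'E'
from h import *
p=robot.read_camera("scene"); c=p["color"][100:340,200:460]
cv2.imwrite("pics/c2.png",cv2.resize(c[...,::-1],None,fx=2.3,fy=2.3,interpolation=cv2.INTER_CUBIC))
for r in robot.masks_of(p,"level"):
    P=cloud(p,r["mask"]);Q=P[P[:,2]>42]
    if len(Q)>20: print(r["bbox"][:2],*rect(Q),np.percentile(P[:,2],[50,98]))
E
```

```text
time_s: 8.15
position: [480.3, -316.0, 81.4]
ee_rot: [0.702, -0.076, 0.704, 0.077]
wrist_force: [0.3, -0.6, 0.3]
opening: 45.3
time_s: 9.15
position: [458.6, -147.7, 91.4]
ee_rot: [0.7, 0.098, 0.701, -0.099]
wrist_force: [-0.6, -0.3, -0.4]
opening: 60.0
9.15 [ 458.6 -147.7   91.4] jaw 74.0 fx z -1.0 F [-0.6 -0.3 -0.4] open 60.0 q [-0.08  0.36  0.31  2.14 -0.17  0.67  1.64]
[240.8, 117.3] [ 456.4 -488.9] [130.4  27.8] 3.4 [34.89305812 49.25987881]
[273.8, 165.3] [ 482.9 -315.3] [130.9  25.8] 12.7 [43.73900711 52.97707981]
[247.8, 342.4] [768.8  -9.2] [131.3  24.6] -4.0 [43.73231702 49.58889123]
[358.1, 117.0] [ 320.9 -217.1] [300.9  28.8] 46.1 [35.87143101 49.9483177 ]
```

View pics/c2.png

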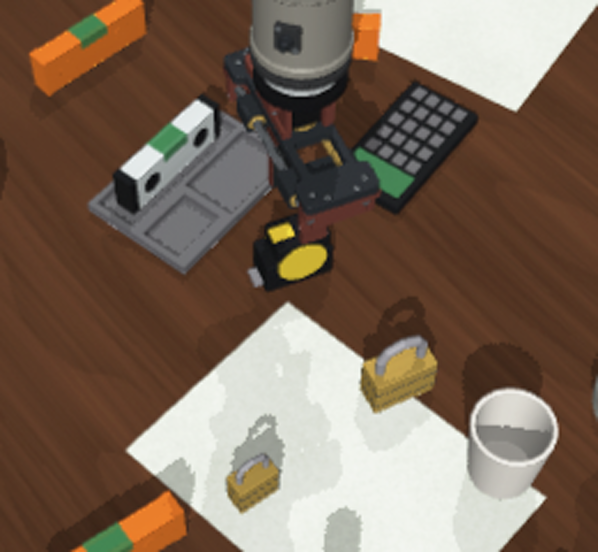

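Level sits upright in the long bay (crop 170,155). Now the tape.

```bash
python3 -m pendant '[{"angular":[0,0,0],"translation":[0,0,-0.02],"grip":0.06},{"angular":[0,0,0],"translation":[0,0,-0.04],"grip":0.06},{"angular":[0,0,0],"translation":[0,0,-0.06],"grip":0.06},{"angular":[0,0,0],"translation":[0,0,-0.072],"grip":0.06},{"angular":[0,0,0],"translation":[0,0,-0.075],"grip":0.06},{"angular":[0,0,0],"translation":[0,0,-0.075],"grip":0.04},{"angular":[0,0,0],"translation":[0,0,-0.075],"grip":0.02},{"angular":[0,0,0],"translation":[0,0,-0.075],"grip":0.02}]'
python3 -m pendant '[{"angular":[0,0,0],"translation":[0,0,0],"grip":0.02},{"angular":[0,0,0],"translation":[0,0,0],"grip":0.02},{"angular":[0,0,0],"translation":[0,0,0.01],"grip":0.02},{"angular":[0,0,0],"translation":[0,0,0.03],"grip":0.02},{"angular":[0,0,0],"translation":[0,0,0.06],"grip":0.02},{"angular":[0,0,0],"translation":[0,0,0.09],"grip":0.02},{"angular":[0,0,0],"translation":[0,0,0.1],"grip":0.02},{"angular":[0,0,0],"translation":[0,0,0.1],"grip":0.02}]'; python3 s.py
```

```text
time_s: 10.25
position: [459.8, -147.0, 17.7]
ee_rot: [0.701, 0.098, 0.7, -0.098]
wrist_force: [-0.1, -1.5, 3.1]
opening: 35.8
time_s: 11.25
position: [459.4, -146.2, 117.3]
ee_rot: [0.7, 0.098, 0.7, -0.098]
wrist_force: [0.0, 0.6, -3.1]
opening: 35.8
11.25 [ 459.4 -146.2  117.3] jaw 74.1 fx z -1.0 F [ 0.   0.6 -3.1] open 35.8 q [-0.1   0.31  0.33  2.12 -0.15  0.73  1.62]
```

```bash
python3 -m pendant '[{"angular":[0,0,4],"translation":[-0.003,-0.015,0],"grip":0.02},{"angular":[0,0,12],"translation":[-0.01,-0.05,0],"grip":0.02},{"angular":[0,0,20],"translation":[-0.018,-0.085,0],"grip":0.02},{"angular":[0,0,27],"translation":[-0.023,-0.11,0],"grip":0.02},{"angular":[0,0,28.4],"translation":[-0.0248,-0.1201,0],"grip":0.02},{"angular":[0,0,28.4],"translation":[-0.0248,-0.1201,-0.01],"grip":0.02},{"angular":[0,0,28.4],"translation":[-0.0248,-0.1201,-0.025],"grip":0.02},{"angular":[0,0,28.4],"translation":[-0.0248,-0.1201,-0.04],"grip":0.02}]'
python3 -m pendant '[{"angular":[0,0,0],"translation":[0,0,-0.015],"grip":0.02},{"angular":[0,0,0],"translation":[0,0,-0.03],"grip":0.02},{"angular":[0,0,0],"translation":[0,0,-0.042],"grip":0.02},{"angular":[0,0,0],"translation":[0,0,-0.05],"grip":0.02},{"angular":[0,0,0],"translation":[0,0,-0.053],"grip":0.02},{"angular":[0,0,0],"translation":[0,0,-0.0545],"grip":0.02},{"angular":[0,0,0],"translation":[0,0,-0.0555],"grip":0.02},{"angular":[0,0,0],"translation":[0,0,-0.0555],"grip":0.02}]'; python3 s.py
```

```text
time_s: 12.25
position: [434.3, -265.4, 75.4]
ee_rot: [0.702, -0.077, 0.703, 0.077]
wrist_force: [0.4, -0.5, -2.6]
opening: 35.8
time_s: 13.25
position: [434.7, -266.7, 21.9]
ee_rot: [0.703, -0.077, 0.703, 0.076]
wrist_force: [-0.4, -0.4, -2.8]
opening: 36.1
13.25 [ 434.7 -266.7   21.9] jaw 102.4 fx z -1.0 F [-0.4 -0.4 -2.8] open 36.1 q [ 0.27  0.51  0.2   2.1  -0.19  0.54  2.4 ]
```

```bash
python3 -m pendant '[{"angular":[0,0,0],"translation":[0,0,-0.0004],"grip":0.02},{"angular":[0,0,0],"translation":[0,0,-0.0008],"grip":0.02},{"angular":[0,0,0],"translation":[0,0,-0.001],"grip":0.02},{"angular":[0,0,0],"translation":[0,0,-0.001],"grip":0.04},{"angular":[0,0,0],"translation":[0,0,-0.001],"grip":0.05},{"angular":[0,0,0],"translation":[0,0,-0.001],"grip":0.05},{"angular":[0,0,0],"translation":[0,0,0.02],"grip":0.05},{"angular":[0,0,0],"translation":[0,0,0.06],"grip":0.05}]'
python3 -m pendant '[{"angular":[0,0,0],"translation":[0,0,0.03],"grip":0.05},{"angular":[0,0,-4],"translation":[0.03,0.04,0.03],"grip":0.05},{"angular":[0,0,-10],"translation":[0.06,0.085,0.03],"grip":0.05},{"angular":[0,0,-16.4],"translation":[0.095,0.13,0.03],"grip":0.05},{"angular":[0,0,-16.4],"translation":[0.13,0.18,0.03],"grip":0.05},{"angular":[0,0,-16.4],"translation":[0.165,0.228,0.03],"grip":0.05},{"angular":[0,0,-16.4],"translation":[0.195,0.27,0.03],"grip":0.05},{"angular":[0,0,-16.4],"translation":[0.2015,0.2783,0.02],"grip":0.05}]'; python3 s.py
python3 - <<'E'
from h import *
for n in("top","scene"):
    p=robot.read_camera(n)
    for o,zt in(("tape",50),("lock_small",31)):
        for r in robot.masks_of(p,o)[:2]:
            P=cloud(p,r["mask"]);Q=P[(P[:,2]>zt)&(P[:,2]<70)]
            if len(Q)>20: print(n,o,r["bbox"][:2],*rect(Q),np.percentile(P[:,2],[50,98]))
E
```

```text
time_s: 14.25
position: [433.4, -266.0, 81.2]
ee_rot: [0.702, -0.076, 0.704, 0.077]
wrist_force: [0.8, 0.7, 0.6]
opening: 49.8
time_s: 15.25
position: [638.2, 16.7, 101.7]
ee_rot: [0.708, 0.023, 0.706, -0.022]
wrist_force: [-0.2, -0.4, 0.5]
opening: 49.8
15.25 [638.2  16.7 101.7] jaw 86.4 fx z -1.0 F [-0.2 -0.4  0.5] open 49.8 q [-0.31  0.56  0.25  1.76 -0.18  0.84  1.54]
top tape [424.0, 276.0] [ 431.3 -266.1] [53.7 36.3] 13.0 [64.88441082 71.55585623]
top lock_small [292.7, 186.8] [627.7  11.1] [26.7 21.8] -1.5 [38.13752402 62.61707503]
top lock_small [445.1, 256.6] [ 479.1 -316.6] [128.3  24. ] 12.3 [48.69262466 54.54582901]
scene lock_small [310.5, 308.9] [641.6  12.6] [33.5 21.2] -2.8 [36.05859956 63.25550973]
```

```bash
python3 -m pendant '[{"angular":[0,0,0],"translation":[0,0,-0.015],"grip":0.05},{"angular":[0,0,0],"translation":[0,0,-0.035],"grip":0.05},{"angular":[0,0,0],"translation":[0,0,-0.06],"grip":0.05},{"angular":[0,0,0],"translation":[0,0,-0.08],"grip":0.05},{"angular":[0,0,0],"translation":[0,0,-0.086],"grip":0.05},{"angular":[0,0,0],"translation":[0,0,-0.086],"grip":0.03},{"angular":[0,0,0],"translation":[0,0,-0.086],"grip":0.01},{"angular":[0,0,0],"translation":[0,0,-0.086],"grip":0.01}]'
python3 -m pendant '[{"angular":[0,0,0],"translation":[0,0,0],"grip":0.01},{"angular":[0,0,0],"translation":[0,0,0],"grip":0.01},{"angular":[0,0,0],"translation":[0,0,0.01],"grip":0.01},{"angular":[0,0,0],"translation":[0,0,0.03],"grip":0.01},{"angular":[0,0,0],"translation":[0,0,0.06],"grip":0.01},{"angular":[0,0,0],"translation":[0,0,0.09],"grip":0.01},{"angular":[0,0,0],"translation":[0,0,0.12],"grip":0.01},{"angular":[0,0,0],"translation":[0,0,0.12],"grip":0.01}]'; python3 s.py
```

```text
time_s: 16.55
position: [636.7, 11.7, 16.5]
ee_rot: [0.707, 0.025, 0.706, -0.024]
wrist_force: [0.1, -1.1, 0.4]
opening: 23.4
time_s: 17.55
position: [638.0, 11.8, 139.2]
ee_rot: [0.709, 0.025, 0.705, -0.024]
wrist_force: [-0.1, 0.6, -2.4]
opening: 21.7
17.55 [638.   11.8 139.2] jaw 86.0 fx z -1.0 F [-0.1  0.6 -2.4] open 21.7 q [-0.32  0.51  0.27  1.74 -0.17  0.91  1.53]
```

```bash
python3 -m pendant '[{"angular":[0,0,3],"translation":[-0.007,-0.015,0],"grip":0.01},{"angular":[0,0,8],"translation":[-0.025,-0.055,0],"grip":0.01},{"angular":[0,0,14],"translation":[-0.05,-0.108,0],"grip":0.01},{"angular":[0,0,16.4],"translation":[-0.075,-0.162,0],"grip":0.01},{"angular":[0,0,16.4],"translation":[-0.098,-0.213,0],"grip":0.01},{"angular":[0,0,16.4],"translation":[-0.114,-0.248,0],"grip":0.01},{"angular":[0,0,16.4],"translation":[-0.1194,-0.2603,-0.015],"grip":0.01},{"angular":[0,0,16.4],"translation":[-0.1194,-0.2603,-0.045],"grip":0.01}]'
python3 -m pendant '[{"angular":[0,0,0],"translation":[0,0,-0.02],"grip":0.01},{"angular":[0,0,0],"translation":[0,0,-0.04],"grip":0.01},{"angular":[0,0,0],"translation":[0,0,-0.055],"grip":0.01},{"angular":[0,0,0],"translation":[0,0,-0.064],"grip":0.01},{"angular":[0,0,0],"translation":[0,0,-0.068],"grip":0.01},{"angular":[0,0,0],"translation":[0,0,-0.0695],"grip":0.01},{"angular":[0,0,0],"translation":[0,0,-0.0705],"grip":0.01},{"angular":[0,0,0],"translation":[0,0,-0.0705],"grip":0.01}]'; python3 s.py
```

```text
time_s: 18.55
position: [516.9, -249.2, 90.1]
ee_rot: [0.704, -0.076, 0.702, 0.076]
wrist_force: [0.1, 0.9, -1.9]
opening: 21.9
time_s: 19.55
position: [516.9, -248.7, 20.5]
ee_rot: [0.703, -0.077, 0.703, 0.076]
wrist_force: [0.2, -0.1, -2.2]
opening: 21.9
19.55 [ 516.9 -248.7   20.5] jaw 102.4 fx z -1.0 F [ 0.2 -0.1 -2.2] open 21.9 q [ 0.18  0.59  0.2   1.96 -0.19  0.62  2.3 ]
```

```bash
python3 -m pendant '[{"angular":[0,0,0],"translation":[0,0,-0.0004],"grip":0.01},{"angular":[0,0,0],"translation":[0,0,-0.0008],"grip":0.01},{"angular":[0,0,0],"translation":[0,0,-0.001],"grip":0.01},{"angular":[0,0,0],"translation":[0,0,-0.001],"grip":0.026},{"angular":[0,0,0],"translation":[0,0,-0.001],"grip":0.036},{"angular":[0,0,0],"translation":[0,0,-0.001],"grip":0.04},{"angular":[0,0,0],"translation":[0,0,0.02],"grip":0.04},{"angular":[0,0,0],"translation":[0,0,0.07],"grip":0.04}]'
python3 -m pendant '[{"angular":[0,0,0],"translation":[0,0,0.04],"grip":0.056},{"angular":[0,0,0],"translation":[0.015,0.041,0.05],"grip":0.056},{"angular":[0,0,0],"translation":[0.036,0.098,0.05],"grip":0.056},{"angular":[0,0,0],"translation":[0.057,0.156,0.05],"grip":0.056},{"angular":[0,0,0],"translation":[0.078,0.213,0.05],"grip":0.056},{"angular":[0,0,0],"translation":[0.099,0.27,0.05],"grip":0.056},{"angular":[0,0,0],"translation":[0.12,0.328,0.05],"grip":0.056},{"angular":[0,0,0],"translation":[0.135,0.369,0.05],"grip":0.056}]'
python3 -m pendant '[{"angular":[0,0,0],"translation":[0.0108,0.0293,0],"grip":0.056},{"angular":[0,0,0],"translation":[0.0108,0.0293,0],"grip":0.056},{"angular":[0,0,0],"translation":[0.0108,0.0293,0],"grip":0.056},{"angular":[0,0,0],"translation":[0.0108,0.0293,-0.02],"grip":0.056},{"angular":[0,0,0],"translation":[0.0108,0.0293,-0.03],"grip":0.056},{"angular":[0,0,0],"translation":[0.0108,0.0293,-0.03],"grip":0.056},{"angular":[0,0,0],"translation":[0.0108,0.0293,-0.03],"grip":0.056},{"angular":[0,0,0],"translation":[0.0108,0.0293,-0.03],"grip":0.056}]'; python3 s.py
python3 - <<'E'
from h import *
for n in("top","scene"):
    p=robot.read_camera(n)
    for o,a,b in(("tape",50,75),("lock_small",32,48),("torch",60,79)):
        for r in robot.masks_of(p,o)[:2]:
            P=cloud(p,r["mask"]);Q=P[(P[:,2]>a)&(P[:,2]<b)]
            if len(Q)>20: print(n,o,r["bbox"][:2],*rect(Q),np.percentile(P[:,2],[50,98]))
    c=p["color"][120:400,220:500]
    cv2.imwrite(f"pics/d_{n}.png",cv2.resize(c[...,::-1],None,fx=2,fy=2,interpolation=cv2.INTER_CUBIC))
E
```

```text
time_s: 20.55
position: [514.9, -247.8, 88.9]
ee_rot: [0.701, -0.076, 0.705, 0.077]
wrist_force: [-0.6, 0.1, 0.1]
opening: 40.1
time_s: 21.55
position: [652.0, 124.1, 139.9]
ee_rot: [0.703, -0.077, 0.703, 0.078]
wrist_force: [-0.2, 0.2, -0.4]
opening: 56.0
time_s: 22.55
position: [662.8, 149.7, 110.7]
ee_rot: [0.703, -0.076, 0.703, 0.077]
wrist_force: [0.8, -0.0, 0.6]
opening: 56.2
22.55 [662.8 149.7 110.7] jaw 102.4 fx z -1.0 F [ 0.8 -0.   0.6] open 56.2 q [-0.44  0.6   0.18  1.65 -0.13  0.91  1.57]
top tape [422.2, 274.8] [ 433.2 -266.1] [57.3 37.9] 12.5 [64.8814202 70.7891196]
top lock_small [413.8, 239.9] [ 515.2 -248.1] [38.9 22.3] 13.3 [42.5391512  66.11870622]
top torch [224.4, 166.6] [658.9 148.7] [29.2 24. ] 72.2 [57.8288379  84.12971321]
scene tape [303.4, 169.2] [ 434.6 -264.6] [57.4 38.8] 11.8 [50.23956243 69.85747375]
scene lock_small [280.2, 192.8] [ 518.4 -247. ] [41.8 24.2] 13.5 [38.43413674 65.60729619]
scene torch [345.8, 369.4] [666.  149.9] [29.5 27.8] 85.1 [57.42749665 83.67729319]
```

View pics/d_scene.png

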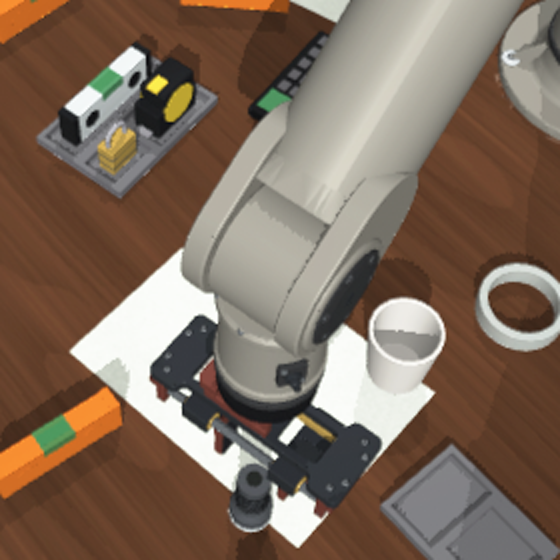

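The three-bay tray is filled properly: level (105,90), tape (170,95) and small padlock (117,150), all upright. The gripper's finger tips are centred over the torch (252,480). Now I'll grasp it.

```bash
python3 -m pendant '[{"angular":[0,0,0],"translation":[0,0,-0.015],"grip":0.056},{"angular":[0,0,0],"translation":[0,0,-0.03],"grip":0.056},{"angular":[0,0,0],"translation":[0,0,-0.05],"grip":0.056},{"angular":[0,0,0],"translation":[0,0,-0.07],"grip":0.056},{"angular":[0,0,0],"translation":[0,0,-0.075],"grip":0.056},{"angular":[0,0,0],"translation":[0,0,-0.075],"grip":0.04},{"angular":[0,0,0],"translation":[0,0,-0.075],"grip":0.02},{"angular":[0,0,0],"translation":[0,0,-0.075],"grip":0.02}]'
python3 -m pendant '[{"angular":[0,0,0],"translation":[0,0,0],"grip":0.02},{"angular":[0,0,0],"translation":[0,0,0],"grip":0.02},{"angular":[0,0,0],"translation":[0,0,0.01],"grip":0.02},{"angular":[0,0,0],"translation":[0,0,0.03],"grip":0.02},{"angular":[0,0,0],"translation":[0,0,0.06],"grip":0.02},{"angular":[0,0,0],"translation":[0,0,0.09],"grip":0.02},{"angular":[0,0,0],"translation":[0,0,0.12],"grip":0.02},{"angular":[0,0,0],"translation":[0,0,0.12],"grip":0.02}]'; python3 s.py
```

```text
time_s: 23.95
position: [663.0, 149.8, 36.0]
ee_rot: [0.703, -0.076, 0.702, 0.077]
wrist_force: [0.1, -0.6, 0.2]
opening: 29.4
time_s: 24.95
position: [664.3, 150.1, 158.8]
ee_rot: [0.705, -0.076, 0.701, 0.077]
wrist_force: [0.6, -0.4, -2.5]
opening: 28.8
24.95 [664.3 150.1 158.8] jaw 102.4 fx z -1.0 F [ 0.6 -0.4 -2.5] open 28.8 q [-0.44  0.55  0.19  1.61 -0.12  0.99  1.57]
```

```bash
python3 -m pendant '[{"angular":[0,0,0],"translation":[-0.01,0.012,0],"grip":0.02},{"angular":[0,0,0],"translation":[-0.035,0.042,0],"grip":0.02},{"angular":[0,0,0],"translation":[-0.07,0.083,0],"grip":0.02},{"angular":[0,0,0],"translation":[-0.105,0.125,0],"grip":0.02},{"angular":[0,0,0],"translation":[-0.132,0.157,0],"grip":0.02},{"angular":[0,0,0],"translation":[-0.1421,0.1693,0],"grip":0.02},{"angular":[0,0,0],"translation":[-0.1421,0.1693,-0.015],"grip":0.02},{"angular":[0,0,0],"translation":[-0.1421,0.1693,-0.045],"grip":0.02}]'
python3 -m pendant '[{"angular":[0,0,0],"translation":[0,0,-0.02],"grip":0.02},{"angular":[0,0,0],"translation":[0,0,-0.04],"grip":0.02},{"angular":[0,0,0],"translation":[0,0,-0.055],"grip":0.02},{"angular":[0,0,0],"translation":[0,0,-0.064],"grip":0.02},{"angular":[0,0,0],"translation":[0,0,-0.068],"grip":0.02},{"angular":[0,0,0],"translation":[0,0,-0.0695],"grip":0.02},{"angular":[0,0,0],"translation":[0,0,-0.0705],"grip":0.02},{"angular":[0,0,0],"translation":[0,0,-0.0705],"grip":0.02}]'; python3 s.py
```

```text
time_s: 25.95
position: [522.1, 317.4, 109.5]
ee_rot: [0.704, -0.076, 0.702, 0.076]
wrist_force: [0.9, 0.2, -2.6]
opening: 29.0
time_s: 26.95
position: [520.5, 319.2, 40.1]
ee_rot: [0.703, -0.076, 0.703, 0.077]
wrist_force: [-0.0, -0.6, -1.0]
opening: 28.8
26.95 [520.5 319.2  40.1] jaw 102.4 fx z -1.0 F [-0.  -0.6 -1. ] open 28.8 q [-0.74  0.6   0.12  1.86 -0.11  0.7   1.23]
```

```bash
python3 -m pendant '[{"angular":[0,0,0],"translation":[0,0,-0.0005],"grip":0.02},{"angular":[0,0,0],"translation":[0,0,-0.001],"grip":0.02},{"angular":[0,0,0],"translation":[0,0,-0.001],"grip":0.035},{"angular":[0,0,0],"translation":[0,0,-0.001],"grip":0.05},{"angular":[0,0,0],"translation":[0,0,-0.001],"grip":0.05},{"angular":[0,0,0],"translation":[0,0,0.015],"grip":0.05},{"angular":[0,0,0],"translation":[0,0,0.05],"grip":0.05},{"angular":[0,0,0],"translation":[0,0,0.1],"grip":0.05}]'
python3 -m pendant '[{"angular":[0,0,0],"translation":[-0.003,-0.02,0],"grip":0.056},{"angular":[0,0,-5],"translation":[-0.01,-0.065,0],"grip":0.056},{"angular":[0,0,-12],"translation":[-0.019,-0.12,0],"grip":0.056},{"angular":[0,0,-20],"translation":[-0.028,-0.18,0],"grip":0.056},{"angular":[0,0,-27],"translation":[-0.037,-0.24,0],"grip":0.056},{"angular":[0,0,-27],"translation":[-0.045,-0.29,0],"grip":0.056},{"angular":[0,0,-27],"translation":[-0.0474,-0.3067,-0.01],"grip":0.056},{"angular":[0,0,-27],"translation":[-0.0474,-0.3067,-0.03],"grip":0.056}]'; python3 s.py
python3 - <<'E'
from h import *
for n in("top","scene"):
    p=robot.read_camera(n)
    for o,a,b in(("lock_large",36,50),("torch",66,90),("cup",65,84),("stapler",40,55)):
        for r in robot.masks_of(p,o)[:2]:
            P=cloud(p,r["mask"]);Q=P[(P[:,2]>a)&(P[:,2]<b)]
            if len(Q)>20: print(n,o,np.round(r["bbox"][:2]),*rect(Q),np.round(np.percentile(P[:,2],[50,98])))
E
```

```text
time_s: 27.95
position: [519.7, 318.5, 140.7]
ee_rot: [0.702, -0.077, 0.704, 0.076]
wrist_force: [-0.2, -0.2, 0.0]
opening: 49.6
time_s: 28.95
position: [472.7, 9.9, 110.1]
ee_rot: [0.702, 0.091, 0.701, -0.091]
wrist_force: [0.2, 1.0, 0.3]
opening: 56.1
28.95 [472.7   9.9 110.1] jaw 75.2 fx z -1.0 F [0.2 1.  0.3] open 56.1 q [-0.43  0.31  0.33  2.15 -0.16  0.7   1.32]
top torch [141. 232.] [519.4 318.3] [29.6 29.1] -43.5 [64. 89.]
top cup [214. 262.] [456.  155.3] [52.4 15.8] -1.9 [69. 82.]
top stapler [173. 136.] [734.9 266.3] [126.1  32. ] 74.1 [49. 55.]
scene lock_large [374. 262.] [475.6  14.3] [60.1 28.9] -17.5 [44. 80.]
scene torch [470. 392.] [523.  319.2] [29.2 27.7] 46.6 [61. 88.]
scene cup [422. 294.] [457.  129.2] [71.6 69.5] 34.3 [48. 80.]
```

```bash
python3 -m pendant '[{"angular":[0,0,0],"translation":[0,0,-0.015],"grip":0.056},{"angular":[0,0,0],"translation":[0,0,-0.04],"grip":0.056},{"angular":[0,0,0],"translation":[0,0,-0.065],"grip":0.056},{"angular":[0,0,0],"translation":[0,0,-0.085],"grip":0.056},{"angular":[0,0,0],"translation":[0,0,-0.0925],"grip":0.056},{"angular":[0,0,0],"translation":[0,0,-0.0925],"grip":0.04},{"angular":[0,0,0],"translation":[0,0,-0.0925],"grip":0.015},{"angular":[0,0,0],"translation":[0,0,-0.0925],"grip":0.015}]'
python3 -m pendant '[{"angular":[0,0,0],"translation":[0,0,0],"grip":0.015},{"angular":[0,0,0],"translation":[0,0,0],"grip":0.015},{"angular":[0,0,0],"translation":[0,0,0.01],"grip":0.015},{"angular":[0,0,0],"translation":[0,0,0.03],"grip":0.015},{"angular":[0,0,0],"translation":[0,0,0.06],"grip":0.015},{"angular":[0,0,0],"translation":[0,0,0.09],"grip":0.015},{"angular":[0,0,0],"translation":[0,0,0.13],"grip":0.015},{"angular":[0,0,0],"translation":[0,0,0.13],"grip":0.015}]'; python3 s.py
```

```text
time_s: 30.45
position: [473.1, 11.8, 17.8]
ee_rot: [0.702, 0.09, 0.701, -0.09]
wrist_force: [-0.0, -0.6, 1.8]
opening: 29.9
time_s: 31.45
position: [474.7, 12.9, 149.7]
ee_rot: [0.703, 0.09, 0.7, -0.089]
wrist_force: [-0.3, 0.5, -4.4]
opening: 29.6
31.45 [474.7  12.9 149.7] jaw 75.5 fx z -1.0 F [-0.3  0.5 -4.4] open 29.6 q [-0.47  0.25  0.36  2.12 -0.12  0.79  1.29]
```

```bash
python3 -m pendant '[{"angular":[0,0,2],"translation":[0.003,0.015,0],"grip":0.015},{"angular":[0,0,6],"translation":[0.01,0.05,0],"grip":0.015},{"angular":[0,0,11],"translation":[0.02,0.1,0],"grip":0.015},{"angular":[0,0,15.2],"translation":[0.03,0.15,0],"grip":0.015},{"angular":[0,0,15.2],"translation":[0.04,0.2,0],"grip":0.015},{"angular":[0,0,15.2],"translation":[0.046,0.231,0],"grip":0.015},{"angular":[0,0,15.2],"translation":[0.0481,0.24,0],"grip":0.015},{"angular":[0,0,15.2],"translation":[0.0481,0.24,-0.03],"grip":0.015}]'
python3 -m pendant '[{"angular":[0,0,0],"translation":[0,0,-0.03],"grip":0.015},{"angular":[0,0,0],"translation":[0,0,-0.055],"grip":0.015},{"angular":[0,0,0],"translation":[0,0,-0.075],"grip":0.015},{"angular":[0,0,0],"translation":[0,0,-0.088],"grip":0.015},{"angular":[0,0,0],"translation":[0,0,-0.093],"grip":0.015},{"angular":[0,0,0],"translation":[0,0,-0.095],"grip":0.015},{"angular":[0,0,0],"translation":[0,0,-0.0955],"grip":0.015},{"angular":[0,0,0],"translation":[0,0,-0.0955],"grip":0.015}]'; python3 s.py
```

```text
time_s: 32.45
position: [521.7, 253.8, 117.1]
ee_rot: [0.708, -0.004, 0.706, 0.005]
wrist_force: [0.5, -0.3, -4.8]
opening: 29.7
time_s: 33.45
position: [521.4, 252.6, 22.2]
ee_rot: [0.707, -0.004, 0.707, 0.004]
wrist_force: [-0.9, -0.3, -4.4]
opening: 30.0
33.45 [521.4 252.6  22.2] jaw 90.6 fx z -1.0 F [-0.9 -0.3 -4.4] open 30.0 q [-0.69  0.59  0.18  1.94 -0.17  0.63  1.17]
```

Now I'll release, lift clear, then back away so the cameras can see.

```bash
python3 -m pendant '[{"angular":[0,0,0],"translation":[0,0,-0.0005],"grip":0.015},{"angular":[0,0,0],"translation":[0,0,-0.001],"grip":0.015},{"angular":[0,0,0],"translation":[0,0,-0.001],"grip":0.034},{"angular":[0,0,0],"translation":[0,0,-0.001],"grip":0.045},{"angular":[0,0,0],"translation":[0,0,-0.001],"grip":0.045},{"angular":[0,0,0],"translation":[0,0,0.015],"grip":0.045},{"angular":[0,0,0],"translation":[0,0,0.06],"grip":0.045},{"angular":[0,0,0],"translation":[0,0,0.12],"grip":0.045}]'
python3 -m pendant '[{"angular":[0,0,0],"translation":[0,0,0.06],"grip":0.045},{"angular":[0,0,0],"translation":[0.03,-0.04,0.08],"grip":0.045},{"angular":[0,0,0],"translation":[0.04,-0.09,0.08],"grip":0.045},{"angular":[0,0,0],"translation":[0.05,-0.14,0.08],"grip":0.045},{"angular":[0,0,0],"translation":[0.05,-0.19,0.08],"grip":0.045},{"angular":[0,0,0],"translation":[0.05,-0.23,0.08],"grip":0.045},{"angular":[0,0,0],"translation":[0.05,-0.25,0.08],"grip":0.045},{"angular":[0,0,0],"translation":[0.05,-0.25,0.08],"grip":0.045}]'; python3 s.py
python3 - <<'E'
from h import *
zr=dict(level=(42,55),tape=(52,72),lock_small=(32,46),lock_large=(40,54),torch=(70,90),cup=(65,84),stapler=(40,55))
for n in("top","scene"):
    p=robot.read_camera(n)
    for o,(a,b) in zr.items():
        for r in robot.masks_of(p,o)[:4]:
            P=cloud(p,r["mask"]);Q=P[(P[:,2]>a)&(P[:,2]<b)]
            if len(Q)>20: print(n,o,np.round(r["bbox"][:2]),*rect(Q),np.round(np.percentile(P[:,2],[50,98])))
    cv2.imwrite(f"pics/e_{n}.png",p["color"][...,::-1])
E
```

```text
time_s: 34.45
position: [520.3, 251.8, 142.9]
ee_rot: [0.706, -0.004, 0.708, 0.003]
wrist_force: [1.0, 1.0, -0.1]
opening: 44.9
time_s: 35.45
position: [571.0, 0.3, 222.7]
ee_rot: [0.707, -0.003, 0.707, 0.003]
wrist_force: [-0.3, 0.6, 0.4]
opening: 45.0
35.45 [5.710e+02 3.000e-01 2.227e+02] jaw 90.4 fx z -1.0 F [-0.3  0.6  0.4] open 45.0 q [-0.39  0.31  0.34  1.83 -0.12  1.02  1.58]
top level [304. 121.] [768.8 -10.8] [128.   21.9] -3.7 [ 45. 554.]
top level [528. 271.] [ 452.9 -490.1] [130.5  25.1] 3.3 [44. 50.]
top level [445. 257.] [ 479.7 -316.5] [128.9  23.2] 12.4 [49. 54.]
top level [463. 365.] [ 258.5 -353.5] [128.6  23.8] -44.7 [45. 50.]
top tape [422. 277.] [ 431.4 -265.8] [53.9 36.4] 12.0 [65. 71.]
top lock_small [416. 240.] [ 515.6 -248.4] [39.9 22.5] 12.0 [42. 67.]
top lock_large [176. 232.] [519.8 252. ] [60.  30.6] 1.4 [50. 84.]
top stapler [174. 135.] [734.2 265.6] [124.7  30.2] 74.0 [49. 54.]
scene level [274. 165.] [ 482.4 -315.1] [134.   26.4] 12.1 [43. 53.]
scene level [239. 118.] [ 456.7 -487.9] [130.   28.3] 4.6 [36. 49.]
scene level [246. 343.] [768.9  -9.2] [131.5  24.8] -4.1 [44. 49.]
scene lock_small [279. 193.] [ 518.8 -247.5] [41.9 25.1] 13.1 [39. 66.]
scene lock_large [443. 366.] [522.1 253.1] [61.5 30.7] 0.7 [50. 84.]
scene torch [469. 392.] [522.6 319.8] [28.9 28.6] 59.3 [62. 88.]
scene cup [424. 292.] [457.4 128.5] [72.2 70. ] -8.0 [49. 81.]
scene cup [470. 392.] [522.8 319.4] [29.6 28.1] 61.1 [59. 88.]
scene stapler [358. 444.] [736.7 266.3] [125.2  30.5] 73.7 [50. 54.]
```

View pics/e_top.png

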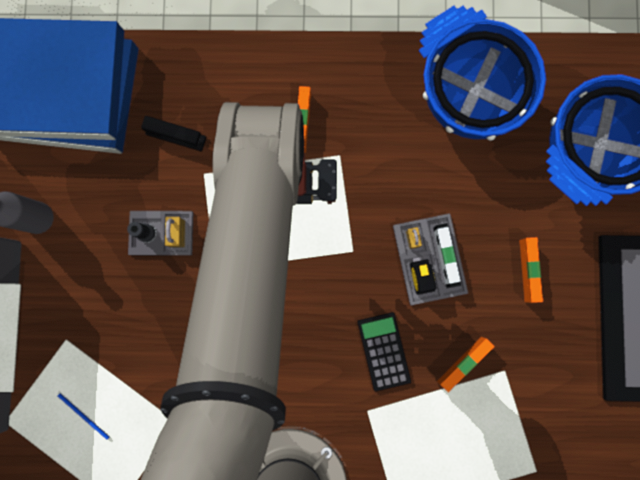

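View pics/e_scene.png

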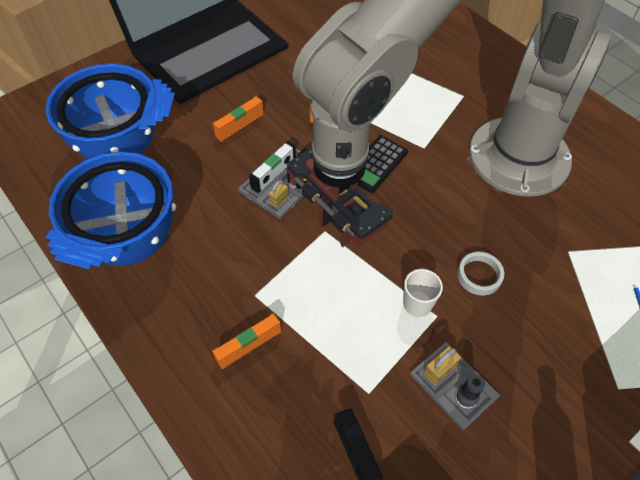

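Both kits are complete. In the top view, the three-bay tray at (430,258) holds all three things upright, and the two-bay tray at (160,233) holds the torch and the large padlock. The cup and the stapler haven't moved.

```bash
python3 -c "from rig import robot; print(robot.hand_in())"
```

```text
the job is handed in; nothing more can be done
None
```

Both kits are made up and handed in at about 35.5 s of the 128 s allowed. I placed things in the order asked: level, tape measure, small padlock, torch, large padlock. Each was lowered to its bay floor before the fingers opened.

**Placing:** the last camera measurements put everything upright in its own bay, within about 4 mm of where I aimed and about 1° in angle, against 11 mm or more of clearance. The tops read about 4–5 mm higher than on the table, as expected with the 4 mm tray floor.

**Cup and stapler:** both stayed where they were, to within about 2–3 mm. That is as close as the cameras can tell.

**Disagreements and gaps:**
- The top and scene cameras differed by 2–3 mm throughout, which fits the stated calibration.
- In the final pictures the arm hid the tape from the scene camera and the cup from the top camera. The tape's final place rests on the top view, backed by both cameras' earlier readings. The cup's rests on the scene view.
- The networks sometimes gave wrong matches, such as the orange bars as "level" and the torch as "cup". I discarded these by checking the pictures.
- No check failed. The wrist force readings I took (at the end of each move) stayed under 6 N.

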